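Hang the ear defenders on the welding bench's rail

TASK

The ear defenders are standing on the welding bench. Pick them up and hang them by their headband over the round rail of the low stand: squarely across it, somewhere near its middle, with one cup hanging down on each side. Set the headband down on the rail rather than dropping it, let go, leave them hanging level and still, and do not disturb the wire spool or the goggles.

Things in the scene. Friction and masses are not known exactly. Their poses are not given: they have to be found in the camera images.
- headband (a point): Ear defenders, 0.26 kg, 155 mm high, standing on two cups. Point: centre of the black crown pad, 144 mm above the cups' underside. x: across the pad (34 mm wide, pinch here); y: cup to cup; z up. Pad 22 mm thick, its underside rests on the rail: keep fingertips above it, about level with the point. Cups 62 mm along x, 78 high, y = 42 to 84 mm each side; pad flat for 44 mm in y, then slopes down.
- rail_mid (a point): Middle of the rail's axis, 149 mm above the bench: a fixed round steel bar, 22 mm diameter, top at 160 mm, along own x, 280 mm free between two grey posts no higher than its top (at x = -150 and 150 mm; feet 150 mm long in y). z up. Below it only a flat strip 30 mm wide. Not the thick low pipe on V-blocks at the bench's far side, which is a workpiece.
- spool_mid (a point): Bystander, to be left alone: a spool of copper-coloured welding wire lying flat, 100 mm in diameter and 45 mm high; the point is its centre.
- goggles_mid (a point): Bystander, to be left alone: black welding goggles with two round eyecups, 132 mm long (own x), 40 mm deep (own y), 58 mm high; the point is their centre.
Things that resemble listed ones, but are neither listed nor needed, are in the scene too. What is shaped like the part that bears headband but green or yellow is not meant.

How it is judged:
On the way:
1. the ear defenders are lifted well off the bench (height (world z) of headband above 0.22 m), for 0.1 s.
At the end, for the whole second after the job is handed in: The ear defenders hang at rest by the crown of the headband, a cup each side of the bar; crown centre within 30 mm of the axis sideways, 90 mm of the middle lengthways and 10 to 32 mm above the axis; tilted under 17 degrees, turned under 23 degrees from square (x of headband in the frame of rail_mid between -0.09 and 0.09 m and y of headband in the frame of rail_mid between -0.03 and 0.03 m and z of headband in the frame of rail_mid between 0.01 and 0.032 m and angle between headband's own z axis and vertical below 0.3 rad and angle between the x axis of headband and the x axis of rail_mid, either way round below 0.4 rad and linear speed of muffs below 0.03 m/s and angular speed of muffs below 0.3 rad/s); the robot touches nothing.
It fails at once if the ear defenders are dropped or knocked (they move faster than 0.5 m/s, a fall of over 12 mm, out of the fingers' hold) (contact force between the fingers and muffs below 0.05 N and linear speed of muffs above 0.5 m/s).
It fails at once if the wire spool or the goggles are shifted by more than 20 mm (distance of any of spool_mid, goggles_mid from where it was at the start of the episode above 0.02 m).
It also fails if it takes over 45 s, if anything falls off the work surface, if the arm or the gripper's body presses on something with over 40 N, if the wrist force passes 120 N, or if a joint passes its speed limit or range.

ROBOT

A 7-joint arm with a two-finger parallel gripper is mounted at the origin on the work surface. World frame = base frame: x ahead of the robot, y to its left, z up, the work surface at z = 0. Lengths are in m, angles in rad, forces in N, time in s.
With the tool pointing down it reaches from about 0.35 to 0.9 m from the base axis. Payload 19.9 kg.
Tool frame: the origin (TCP) lies on the front face of the gripper's body, between the roots of the fingers; the fingertips stand 73 mm ahead of it and the grasp point (between the pads) lies 54 mm ahead of it; z points along the fingers, y is the line along which they close (so a half turn about z gives the same grasp; the last joint's range is limited). The gripper opens to 85 mm and grips with 20 to 120 N. Pads are 22 mm wide; open, the fingers measure 114 mm over their backs; the gripper's body (76 mm by 85 mm) begins 54 mm behind the grasp point. The pads swing forward as they close: fully open they stand 13 mm farther back than shut.
Start: joints at [-1.381, 0.417, -0.01, 1.614, 0.005, 1.111, -0.053], TCP at [0.143, 0.608, 0.304] pointing down, gripper open.
Joint ranges: [-2.81, 2.81], [-0.39, 2.02], [-1.27, 1.25], [0.06, 2.57], [-1.19, 4.33], [0.19, 2], [-2.82, 2.82]. Speed limits (rad/s): [1.89, 1.89, 2.39, 2.39, 3.01, 3.01, 3.01].

INTERFACE

Orientations are given as a unit quaternion [w, x, y, z].
In Python, from cell import sensors, cams, ticket gives the robot as it stands.
- The arm moves only by the tool move_arm, never from a script. Its argument "increments" is a list of rows, each a list of 7 numbers: the shift along the tool's x, y, z in m, then the turn, a rotation vector about the tool's x, y, z in rad, then the opening, from -1 (shut) to 1 (fully open). In form: [[tx, ty, tz, wx, wy, wz, grip], ...]. A call has 1 to 5 rows; each row shifts and turns the commanded pose from where the row before left it, along the tool's axes as they then stand; what a row does not reach is not made up. A row lasts 1/12 s, in which the tool goes at most 41.7 mm and 7.16 degrees, less where a joint would pass 70% of its speed; a pose out of reach is approached as far as the arm can. A call is refused whole if a number of a shift passes 0.0417 or a number of a turn 0.125, either way. A call with a gripper value outside its range is refused whole. The fingers move at their own pace and stop on an object; the grip force is fixed at half the most. Time passes only in rows, so rows that do not move let the fingers close. It gives the time, the measured TCP pose, the force, the opening and the grip force at its end, in the units of the state.
- sensors.get_obs(): the state, without advancing time (a new reading comes with each control period).
- cams.grab_frame(name): name is "scene" or "top"; returns the picture (400x640x3 uint8, red, green, blue); there is no depth.
- cams.camera_info(name): a dict with "fx", "fy", "cx", "cy" (pixels), "xyz" and "orientation" of the camera in the world. Camera axes: x right, y down, z forward; pixel columns grow to the right and rows downward; lengths in m; the calibration is good to about 2 mm. A picture is of the moment at which its call begins. camera_info takes no time and is no camera call.
- ticket.job_done(): hands the job in; it is judged then, once.
The state is a dict: "clock": time; "joint_pos": joint angles; "qd": joint speeds; "tau": joint torques, N m; "ee_pos": TCP position; "ee_rot": TCP orientation; "contact_force": force on the tool from outside, world axes, zero at the start; "torque": the same for the moment, N m; "opening": finger opening in m; "grasp_force": force on a finger pad.
Only numpy, scipy, OpenCV 4.12 (cv2) and the standard library are available. Lean on these libraries where they do the work, as an engineer would, in place of code of your own. Each camera call takes 0.05 s, during which the arm holds its last target. There are 200 camera calls.

## Working session

There is one attempt and no reset: what is moved stays moved. The work goes in short steps, Python scripts to look and compute and a tool call to move; the robot and the scene stay as the last step left them, time stands still between calls to the robot, and variables do not carry over. Pictures are saved under pics/ and viewed, at most 10 in all, crops included, and the job is handed in when it is done.

Besides the shell and the picture viewer there is one more tool, called after "Call:" by a JSON object that holds its "method" and its "body", one argument or row to a line. move_arm: Moves the arm, as the interface text tells. Its arguments: {"type":"object","properties":{"increments":{"type":"array","items":{"type":"array","items":{"type":"number"}}}},"required":["increments"]}

```bash
ls; mkdir -p pics; python3 - <<'E'
from cell import sensors,cams
import cv2
for n in("scene","top"):
    cv2.imwrite(f"pics/{n}0.png",cams.grab_frame(n)[:,:,::-1]); print(cams.camera_info(n))
o=sensors.get_obs();print(o)
E
```

```text
pics
{'fx': 458.8759778344017, 'fy': 458.8759778344017, 'cx': 322.1307921657152, 'cy': 208.58871570476714, 'xyz': array([1.30087252, 0.05432586, 0.93845847]), 'orientation': array([-0.2518437 ,  0.59665823,  0.70493237, -0.28921282])}
{'fx': 447.42810863321154, 'fy': 447.42810863321154, 'cx': 317.1599935870377, 'cy': 197.55031064109212, 'xyz': array([ 0.36784164, -0.06615744,  1.4396946 ]), 'orientation': array([ 0.02751001, -0.69645489,  0.71583597, -0.04210274])}
{'clock': 0.1, 'joint_pos': array([-1.38149871,  0.41791771, -0.01032312,  1.6140893 ,  0.00468321,
        1.11068681, -0.05300176]), 'qd': array([-0.00012945,  0.00053206,  0.00194312, -0.00219827, -0.00023921,
       -0.00018417,  0.00152495]), 'tau': array([ 1.85024706e-03, -8.65814924e+01,  6.79803193e-01, -4.35626650e+01,
        1.91555981e-02,  4.91345461e-03,  1.75990260e-05]), 'ee_pos': array([0.14290859, 0.60821639, 0.30333092]), 'ee_rot': array([-3.14444439e-05,  1.15134366e-01,  9.93349781e-01, -5.37608009e-04]), 'contact_force': array([-0.30198849, -0.68117087, -0.1730109 ]), 'torque': array([-0.0377872 ,  0.04021978, -0.02735349]), 'grasp_force': 0.0, 'opening': 0.08547471521383612}
```

View pics/scene0.png

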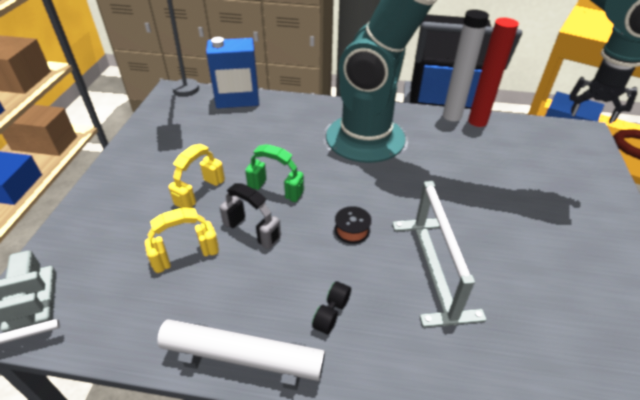

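View pics/top0.png

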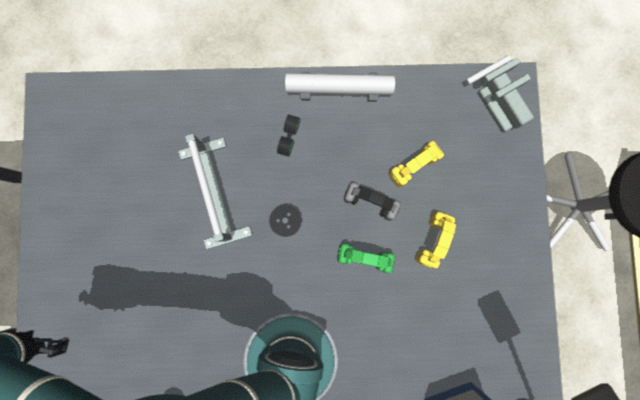

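The scene picture shows these candidates: black/grey muffs (248,212), green (275,170), yellow (197,175) and yellow (180,238). In the top picture they are at black (372,200), green (366,256), yellow (417,163) and yellow (437,240). By the description I choose the black/grey one. The rail runs from (190,140) to (215,243) in top. The spool is at (286,220) and the goggles at (289,135). Next, one close composite crop.

```bash
cat > h.py <<'E'
import numpy as np, cv2
from cell import sensors,cams
from scipy.spatial.transform import Rotation as R
def cam(n):
    c=cams.camera_info(n); q=c["orientation"]
    return c,R.from_quat([q[1],q[2],q[3],q[0]]).as_matrix()
def at(n,uv,z):
    c,M=cam(n); d=M@[(uv[0]-c["cx"])/c["fx"],(uv[1]-c["cy"])/c["fy"],1]
    return c["xyz"]+d*(z-c["xyz"][2])/d[2]
def px(n,p):
    c,M=cam(n); q=M.T@(np.array(p)-c["xyz"]); return np.array([c["fx"]*q[0]/q[2]+c["cx"],c["fy"]*q[1]/q[2]+c["cy"]])
def tri(uv_s,uv_t):
    A=[];b=[]
    for n,uv in(("scene",uv_s),("top",uv_t)):
        c,M=cam(n); d=M@[(uv[0]-c["cx"])/c["fx"],(uv[1]-c["cy"])/c["fy"],1]; d/=np.linalg.norm(d)
        P=np.eye(3)-np.outer(d,d); A.append(P); b.append(P@c["xyz"])
    return np.linalg.lstsq(np.vstack(A),np.hstack(b),rcond=None)[0]
def crop(im,x,y,w,h,k): return cv2.resize(im[y:y+h,x:x+w],None,fx=k,fy=k,interpolation=cv2.INTER_CUBIC)
E
python3 - <<'E'
from h import *
s=cv2.imread("pics/scene0.png");t=cv2.imread("pics/top0.png")
a=np.hstack([crop(t,332,165,80,60,5),crop(s,210,180,80,60,5)])
b=np.hstack([crop(t,150,125,133,125,3)[:300,:400],np.zeros((300,1,3),np.uint8),crop(s,370,170,133,166,2)[:300]])
b=cv2.copyMakeBorder(b,0,0,0,max(0,800-b.shape[1]),cv2.BORDER_CONSTANT)[:,:800]
cv2.imwrite("pics/c.png",np.vstack([a,b]))
E
```

```text
(no output)
```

View pics/c.png

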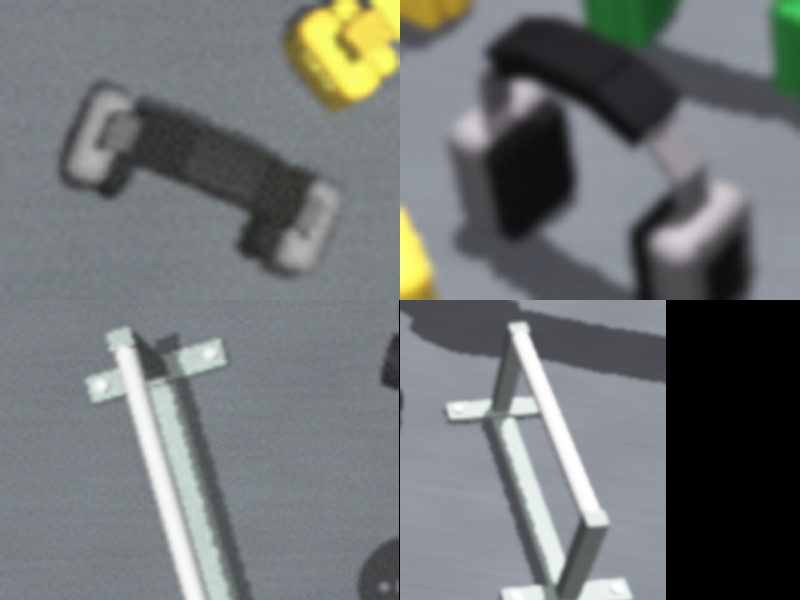

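The crop confirms black pad with grey cups. In top the pad centre is at about (377,197.5), with cup tops at about (352,193) and (393.6,210). In scene the pad top is at about (247,192.5). Rail ends in top are (190.5,139) and about (212,241), and in scene (429,185) and (467,278).

```bash
python3 - <<'E'
from h import *
np.set_printoptions(precision=4,suppress=True)
print("pad tri",tri((246.6,192.4),(377,197.6)),"top@.155",at("top",(377,197.6),.155))
a=at("top",(352.5,193),.078);b=at("top",(393.6,210),.078);print("cups",a,b,(a+b)/2,np.linalg.norm(a-b),np.degrees(np.arctan2(*(b-a)[1::-1])))
# pad long edges in top crop
for e in [((150,102),(285,160)),((138,160),(250,205))]:
    p=[at("top",(332+u/5,165+v/5),.144) for u,v in e];d=p[1]-p[0];print("edge",np.degrees(np.arctan2(d[1],d[0])))
t=cv2.imread("pics/top0.png")
hsv=cv2.cvtColor(t,cv2.COLOR_BGR2HSV);
roi=(hsv[:,:,2]>190)&(hsv[:,:,1]<40); roi[:145]=0;roi[228:]=0;roi[:,:170]=0;roi[:,240:]=0
ys,xs=np.nonzero(roi);l=cv2.fitLine(np.c_[xs,ys].astype(np.float32),cv2.DIST_HUBER,0,.01,.01).ravel();print("rail px line",l,len(xs))
for v in(139,241):
    print(v,l[2]+(v-l[3])*l[0]/l[1],at("top",(l[2]+(v-l[3])*l[0]/l[1],v),.157))
print(tri((429,185),(190.5,139)),tri((467,278),(190.5,139)),tri((429,185),(212,241)))
print("spool",at("top",(286,220),.045),"gog",at("top",(289,135),.05))
E
```

```text
pad tri [ 0.49   -0.2665  0.1457] top@.155 [ 0.4897 -0.2676  0.155 ]
cups [ 0.5132 -0.205   0.078 ] [ 0.4575 -0.329   0.078 ] [ 0.4853 -0.267   0.078 ] 0.13596272464536585 -114.14593413287169
edge -114.96211544093332
edge -113.55583657540966
rail px line [  0.3435   0.9392 205.7797 184.1338] 1090
139 189.27423 [0.6748 0.2719 0.157 ]
241 226.57573 [0.377  0.1665 0.157 ]
[0.6252 0.1841 0.3642] [0.6754 0.2695 0.1541] [0.3785 0.2015 0.1449]
spool [0.4376 0.0021 0.045 ] gog [ 0.7058 -0.0135  0.05  ]
```

```bash
cat >> h.py <<'E'
from scipy.linalg import logm,expm
def pose():
    o=sensors.get_obs();q=o["ee_rot"];T=np.eye(4);T[:3,:3]=R.from_quat([q[1],q[2],q[3],q[0]]).as_matrix();T[:3,3]=o["ee_pos"];return T,o
def plan(xyz,ydeg,n):
    """row repeated n times to reach TCP xyz, pointing down, tool y at ydeg"""
    T,o=pose();a=np.radians(ydeg);y=[np.cos(a),np.sin(a),0];z=[0,0,-1]
    G=np.eye(4);G[:3,:3]=np.c_[np.cross(y,z),y,z];G[:3,3]=xyz
    S=expm(np.real(logm(np.linalg.inv(T)@G))/n)
    print("row",np.round(np.r_[S[:3,3],R.from_matrix(S[:3,:3]).as_rotvec()],5),"x",n,"clock",o["clock"],"ee",o["ee_pos"].round(4),"ydeg",np.degrees(np.arctan2(T[1,1],T[0,1])).round(2))
E
python3 - <<'E'
from h import *
np.set_printoptions(precision=4,suppress=True)
plan([.489,-.267,.30],-24.3,30)
t=cv2.imread("pics/top0.png").astype(int)
P=[]
for v in range(150,232,4):
    r=t[v,170:235].astype(int).min(1); k=[170+i for i in range(65) if r[i]>215]; P.append((np.mean(k) if k else np.nan,v)); 
    if v%16==6: print(v,k)
P=np.array([p for p in P if p[0]==p[0]],np.float32)
l=cv2.fitLine(P,cv2.DIST_HUBER,0,.01,.01).ravel()
f=lambda v:(l[2]+(v-l[3])*l[0]/l[1],v)
p=[at("top",f(v),.157) for v in(139,241)];d=p[0]-p[1];print(l,f(139),f(241),p,np.degrees(np.arctan2(d[1],d[0])))
E
```

```text
row [-0.0356 -0.004   0.0001 -0.      0.      0.0588] x 30 clock 0.1 ee [0.1429 0.6082 0.3033] ydeg 76.78
150 [191, 192, 193, 194, 195]
166 [196, 197, 198, 199, 200]
182 [200, 201, 202, 203, 204]
198 [205, 206, 207, 208, 209]
214 [209, 210, 211, 212, 213, 214]
230 [214, 215, 216, 217, 218]
[  0.2758   0.9612 203.45   186.    ] (np.float32(189.96437), 139) (np.float32(219.23105), 241) [array([0.6747, 0.2699, 0.157 ]), array([0.3776, 0.1873, 0.157 ])] 15.524642353154537
```

Call:
{"method": "move_arm", "body": {
  "increments": [
    [-0.0356,-0.004,0,0,0,0.0588,1],
    [-0.0356,-0.004,0,0,0,0.0588,1],
    [-0.0356,-0.004,0,0,0,0.0588,1],
    [-0.0356,-0.004,0,0,0,0.0588,1],
    [-0.0356,-0.004,0,0,0,0.0588,1]
  ]
}}

```text
clock: 0.52
ee_pos: [0.3043, 0.5281, 0.3035]
ee_rot: [-0.0, 0.261, 0.965, -0.0]
contact_force: [1.0, 0.7, -0.4]
opening: 0.0855
grasp_force: 0.0
```

Call:
{"method": "move_arm", "body": {
  "increments": [
    [-0.0356,-0.004,0,0,0,0.0588,1],
    [-0.0356,-0.004,0,0,0,0.0588,1],
    [-0.0356,-0.004,0,0,0,0.0588,1],
    [-0.0356,-0.004,0,0,0,0.0588,1],
    [-0.0356,-0.004,0,0,0,0.0588,1]
  ]
}}

```text
clock: 0.93
ee_pos: [0.4341, 0.4055, 0.3036]
ee_rot: [-0.0, 0.399, 0.917, -0.0]
contact_force: [0.4, 0.5, 0.3]
opening: 0.0856
grasp_force: 0.0
```

Call:
{"method": "move_arm", "body": {
  "increments": [
    [-0.0356,-0.004,0,0,0,0.0588,1],
    [-0.0356,-0.004,0,0,0,0.0588,1],
    [-0.0356,-0.004,0,0,0,0.0588,1],
    [-0.0356,-0.004,0,0,0,0.0588,1],
    [-0.0356,-0.004,0,0,0,0.0588,1]
  ]
}}

```text
clock: 1.35
ee_pos: [0.5227, 0.2506, 0.3037]
ee_rot: [-0.0, 0.529, 0.848, -0.0]
contact_force: [0.9, 1.1, -0.1]
opening: 0.0855
grasp_force: 0.0
```

Call:
{"method": "move_arm", "body": {
  "increments": [
    [-0.0356,-0.004,0,0,0,0.0588,1],
    [-0.0356,-0.004,0,0,0,0.0588,1],
    [-0.0356,-0.004,0,0,0,0.0588,1],
    [-0.0356,-0.004,0,0,0,0.0588,1],
    [-0.0356,-0.004,0,0,0,0.0588,1]
  ]
}}

```text
clock: 1.77
ee_pos: [0.5626, 0.0766, 0.3037]
ee_rot: [-0.0, 0.648, 0.762, -0.0]
contact_force: [-0.0, 0.3, 0.7]
opening: 0.0852
grasp_force: 0.0
```

Call:
{"method": "move_arm", "body": {
  "increments": [
    [-0.0356,-0.004,0,0,0,0.0588,1],
    [-0.0356,-0.004,0,0,0,0.0588,1],
    [-0.0356,-0.004,0,0,0,0.0588,1],
    [-0.0356,-0.004,0,0,0,0.0588,1],
    [-0.0356,-0.004,0,0,0,0.0588,1]
  ]
}}

```text
clock: 2.18
ee_pos: [0.5504, -0.1014, 0.3038]
ee_rot: [-0.0, 0.752, 0.659, -0.0]
contact_force: [-0.0, -0.4, 0.1]
opening: 0.0853
grasp_force: 0.0
```

Call:
{"method": "move_arm", "body": {
  "increments": [
    [-0.0356,-0.004,0,0,0,0.0588,1],
    [-0.0356,-0.004,0,0,0,0.0588,1],
    [-0.0356,-0.004,0,0,0,0.0588,1],
    [-0.0356,-0.004,0,0,0,0.0588,1],
    [-0.0356,-0.004,0,0,0,0.0588,1]
  ]
}}

```text
clock: 2.6
ee_pos: [0.4872, -0.2683, 0.3038]
ee_rot: [-0.0, 0.841, 0.541, -0.0]
contact_force: [-0.0, -0.6, 0.5]
opening: 0.0853
grasp_force: 0.0
```

```bash
python3 - <<'E'
from h import *
s=cams.grab_frame("scene")[:,:,::-1];cv2.imwrite("pics/s1.png",crop(s,170,90,200,150,4))
plan([.489,-.267,.211],-24.3,5)
E
```

```text
row [ 1.910e-03  4.300e-04  1.865e-02  6.000e-05  5.000e-04 -2.950e-03] x 5 clock 2.65 ee [ 0.4831 -0.2746  0.3043] ydeg -25.15
```

View pics/s1.png

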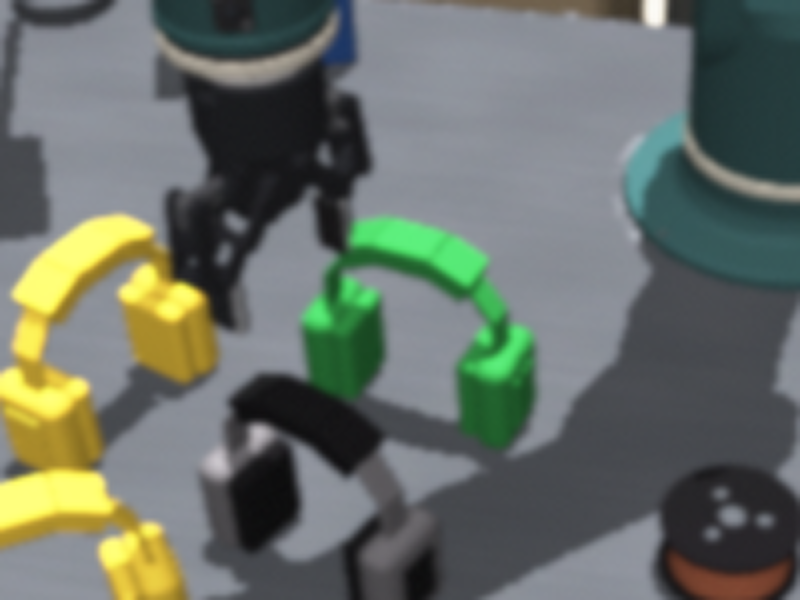

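The picture shows the gripper above and behind the black muffs, whose pad is at about (306,412) in the crop. The fingers straddle the pad direction and nothing has been disturbed. I'll descend now.

Call:
{"method": "move_arm", "body": {
  "increments": [
    [0,0,0.01,0,0,0,1],
    [0,0,0.015,0,0,0,1],
    [0,0,0.015,0,0,0,1],
    [0,0,0.01,0,0,0,1],
    [0,0,0,0,0,0,1]
  ]
}}

```text
clock: 3.07
ee_pos: [0.4876, -0.2658, 0.2517]
ee_rot: [-0.001, 0.84, 0.543, -0.001]
contact_force: [-0.2, 0.6, -0.4]
opening: 0.0857
grasp_force: 0.0
```

```bash
python3 - <<'E'
from h import *
plan([.489,-.267,.211],-24.3,4)
s=cams.grab_frame("scene")[:,:,::-1];t=cams.grab_frame("top")[:,:,::-1]
cv2.imwrite("pics/s2.png",np.hstack([crop(s,190,140,100,100,4),crop(t,320,150,100,100,4)]))
E
```

```text
row [-1.400e-04  4.600e-04  1.018e-02 -8.100e-04  7.000e-05  3.300e-04] x 4 clock 3.0667 ee [ 0.4876 -0.2658  0.2517] ydeg -24.22
```

View pics/s2.png

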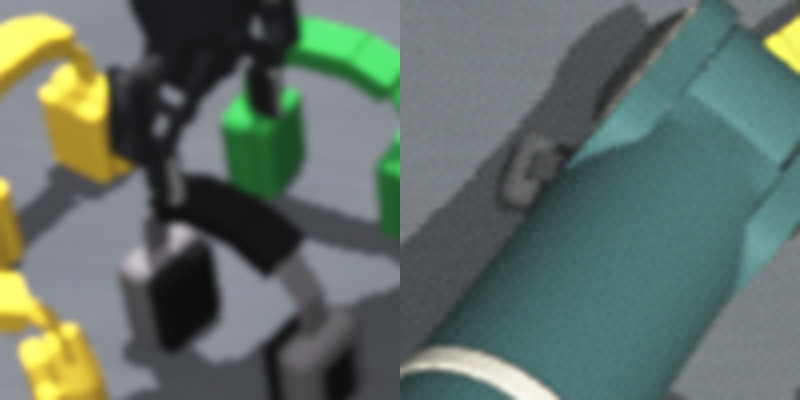

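The near fingertip (175,190) and the far one (265,105) straddle the pad, which is centred at about (233,205) and still about 40 mm below. Continuing down.

Call:
{"method": "move_arm", "body": {
  "increments": [
    [0,0.001,0.012,0,0,0,1],
    [0,0,0.012,0,0,0,1],
    [0,0,0.01,0,0,0,1],
    [0,0,0.008,0,0,0,1],
    [0,0,0,0,0,0,1]
  ]
}}

```text
clock: 3.58
ee_pos: [0.4883, -0.2669, 0.2101]
ee_rot: [-0.001, 0.84, 0.543, -0.001]
contact_force: [-0.3, -0.2, -0.2]
opening: 0.0853
grasp_force: 0.0
```

Call:
{"method": "move_arm", "body": {
  "increments": [
    [0,0,0,0,0,0,0.3],
    [0,0,0,0,0,0,-0.1],
    [0,0,0,0,0,0,-0.3],
    [0,0,0,0,0,0,-0.6],
    [0,0,0,0,0,0,-1]
  ]
}}

```text
clock: 4.0
ee_pos: [0.4892, -0.2675, 0.2127]
ee_rot: [0.0, 0.84, 0.542, 0.0]
contact_force: [0.2, -1.2, -1.2]
opening: 0.0326
grasp_force: 59.7
```

Call:
{"method": "move_arm", "body": {
  "increments": [
    [0,0,0,0,0,0,-1],
    [0,0,0,0,0,0,-1],
    [0,0,0,0,0,0,-1],
    [0,0,0,0,0,0,-1],
    [0,0,0,0,0,0,-1]
  ]
}}

```text
clock: 4.42
ee_pos: [0.4892, -0.2674, 0.2126]
ee_rot: [0.0, 0.84, 0.542, 0.0]
contact_force: [-1.8, 0.7, 7.2]
opening: 0.0324
grasp_force: 61.0
```

```bash
python3 - <<'E'
from h import *
plan([.489,-.267,.411],-24.3,10)
s=cams.grab_frame("scene")[:,:,::-1]
cv2.imwrite("pics/s3.png",crop(s,190,140,100,100,6))
E
```

```text
row [ 3.000e-05 -2.000e-05 -1.984e-02  1.100e-04 -2.000e-05  1.000e-05] x 10 clock 4.4167 ee [ 0.4892 -0.2674  0.2126] ydeg -24.29
```

View pics/s3.png

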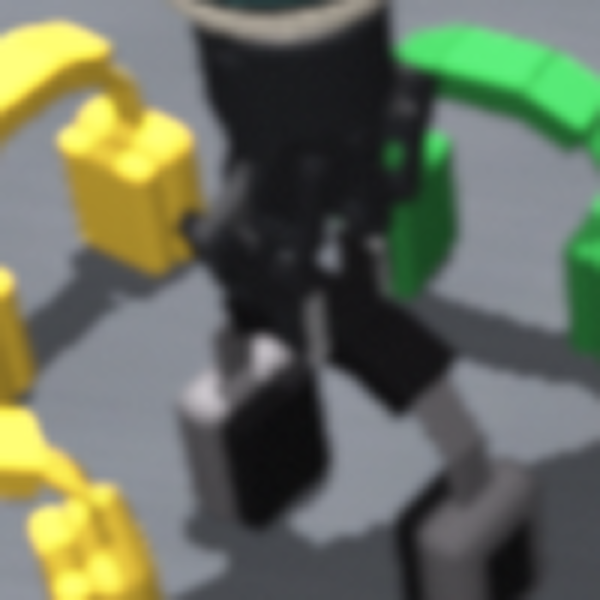

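Grip is 61 N at 32 mm opening. The near finger is on the pad, with its tip at (317,365), about level with the pad's lower edge. TCP at 0.2126 m puts the tips at about 0.14 m. Lifting.

Call:
{"method": "move_arm", "body": {
  "increments": [
    [0,0,-0.004,0,0,0,-1],
    [0,0,-0.008,0,0,0,-1],
    [0,0,-0.012,0,0,0,-1],
    [0,0,-0.016,0,0,0,-1],
    [0,0,-0.02,0,0,0,-1]
  ]
}}

```text
clock: 4.88
ee_pos: [0.4886, -0.2672, 0.273]
ee_rot: [-0.0, 0.84, 0.542, -0.0]
contact_force: [1.2, 0.2, -3.3]
opening: 0.0328
grasp_force: 59.9
```

Call:
{"method": "move_arm", "body": {
  "increments": [
    [0,0,-0.02,0,0,0,-1],
    [0,0,-0.02,0,0,0,-1],
    [0,0,-0.02,0,0,0,-1],
    [0,0,-0.02,0,0,0,-1],
    [0,0,-0.02,0,0,0,-1]
  ]
}}

```text
clock: 5.3
ee_pos: [0.4885, -0.2674, 0.3741]
ee_rot: [0.0, 0.84, 0.542, 0.0]
contact_force: [0.2, -0.5, -1.9]
opening: 0.0328
grasp_force: 59.9
```

Call:
{"method": "move_arm", "body": {
  "increments": [
    [0,0,-0.015,0,0,0,-1],
    [0,0,-0.012,0,0,0,-1],
    [0,0,-0.008,0,0,0,-1],
    [0,0,-0.004,0,0,0,-1],
    [0,0,0,0,0,0,-1]
  ]
}}

```text
clock: 5.72
ee_pos: [0.4889, -0.2673, 0.4115]
ee_rot: [0.0, 0.84, 0.543, 0.0]
contact_force: [-0.7, -1.1, -2.3]
opening: 0.0327
grasp_force: 60.0
```

```bash
python3 - <<'E'
from h import *
plan([.526,.2287,.411],15.5,25)
E
```

```text
row [ 2.030e-02 -3.300e-04  2.000e-05  3.000e-05  1.000e-05 -2.778e-02] x 25 clock 5.7167 ee [ 0.4889 -0.2673  0.4115] ydeg -24.29
```

Call:
{"method": "move_arm", "body": {
  "increments": [
    [0.0051,-0.0001,0,0,0,-0.0069,-1],
    [0.0102,-0.0002,0,0,0,-0.0139,-1],
    [0.0152,-0.0002,0,0,0,-0.0208,-1],
    [0.0203,-0.0003,0,0,0,-0.0278,-1],
    [0.0203,-0.0003,0,0,0,-0.0278,-1]
  ]
}}

```text
clock: 6.13
ee_pos: [0.5154, -0.1989, 0.4104]
ee_rot: [-0.0, 0.812, 0.584, -0.0]
contact_force: [1.0, 0.7, -1.8]
opening: 0.033
grasp_force: 60.0
```

Call:
{"method": "move_arm", "body": {
  "increments": [
    [0.0203,-0.0003,0,0,0,-0.0278,-1],
    [0.0203,-0.0003,0,0,0,-0.0278,-1],
    [0.0203,-0.0003,0,0,0,-0.0278,-1],
    [0.0203,-0.0003,0,0,0,-0.0278,-1],
    [0.0203,-0.0003,0,0,0,-0.0278,-1]
  ]
}}

```text
clock: 6.55
ee_pos: [0.5408, -0.1001, 0.4104]
ee_rot: [-0.0, 0.769, 0.639, -0.0]
contact_force: [-0.6, 0.7, -1.7]
opening: 0.0325
grasp_force: 60.0
```

Call:
{"method": "move_arm", "body": {
  "increments": [
    [0.0203,-0.0003,0,0,0,-0.0278,-1],
    [0.0203,-0.0003,0,0,0,-0.0278,-1],
    [0.0203,-0.0003,0,0,0,-0.0278,-1],
    [0.0203,-0.0003,0,0,0,-0.0278,-1],
    [0.0203,-0.0003,0,0,0,-0.0278,-1]
  ]
}}

```text
clock: 6.97
ee_pos: [0.5524, -0.0, 0.4108]
ee_rot: [-0.0, 0.723, 0.691, -0.0]
contact_force: [0.9, 0.3, -3.4]
opening: 0.0324
grasp_force: 60.0
```

Call:
{"method": "move_arm", "body": {
  "increments": [
    [0.0203,-0.0003,0,0,0,-0.0278,-1],
    [0.0203,-0.0003,0,0,0,-0.0278,-1],
    [0.0203,-0.0003,0,0,0,-0.0278,-1],
    [0.0203,-0.0003,0,0,0,-0.0278,-1],
    [0.0203,-0.0003,0,0,0,-0.0278,-1]
  ]
}}

```text
clock: 7.38
ee_pos: [0.5499, 0.1013, 0.4109]
ee_rot: [0.0, 0.673, 0.739, -0.0]
contact_force: [-0.3, 0.3, -1.8]
opening: 0.0324
grasp_force: 60.0
```

Call:
{"method": "move_arm", "body": {
  "increments": [
    [0.0203,-0.0003,0,0,0,-0.0278,-1],
    [0.0203,-0.0003,0,0,0,-0.0278,-1],
    [0.0203,-0.0003,0,0,0,-0.0278,-1],
    [0.0203,-0.0003,0,0,0,-0.0278,-1],
    [0.0203,-0.0003,0,0,0,-0.0278,-1]
  ]
}}

```text
clock: 7.8
ee_pos: [0.5334, 0.2013, 0.4109]
ee_rot: [0.0, 0.621, 0.784, -0.0]
contact_force: [0.2, 0.3, -2.3]
opening: 0.0326
grasp_force: 60.0
```

Call:
{"method": "move_arm", "body": {
  "increments": [
    [0.0152,-0.0002,0,0,0,-0.0208,-1],
    [0.0102,-0.0002,0,0,0,-0.0139,-1],
    [0.0051,-0.0001,0,0,0,-0.0069,-1],
    [0,0,0,0,0,0,-1],
    [0,0,0,0,0,0,-1]
  ]
}}

```text
clock: 8.22
ee_pos: [0.5264, 0.2282, 0.4109]
ee_rot: [0.0, 0.606, 0.796, -0.0]
contact_force: [0.0, -0.8, -1.8]
opening: 0.0324
grasp_force: 59.9
```

```bash
python3 - <<'E'
from h import *
plan([.526,.2287,.411],15.5,1)
s=cams.grab_frame("scene")[:,:,::-1]
cv2.imwrite("pics/s4.png",crop(s,340,60,200,150,4)); cv2.imwrite("pics/s4_full.png",s)
plan([.526,.2287,.411],15.5,1)
E
```

```text
row [ 6.1e-04 -2.0e-04 -5.0e-05  9.0e-05  4.4e-04 -8.0e-04] x 1 clock 8.2167 ee [0.5264 0.2282 0.4109] ydeg 15.45
row [ 9.70e-04 -2.20e-04 -2.00e-05  1.30e-04  4.90e-04 -1.41e-03] x 1 clock 8.2667 ee [0.5265 0.2278 0.411 ] ydeg 15.42
```

View pics/s4_full.png

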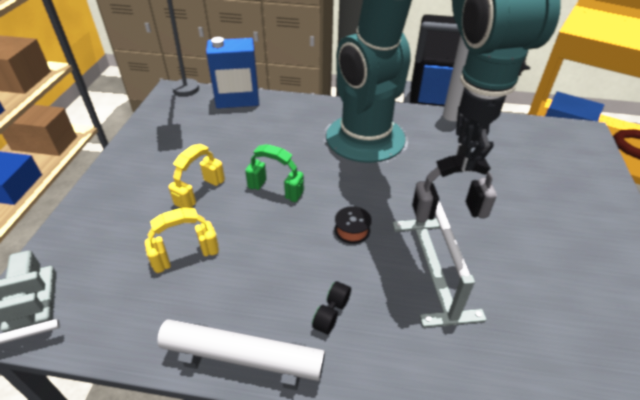

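Muffs hang above the rail, with the pad at (462,163), cups at (425,200) and (481,198), and the rail passing between them. Spool and goggles are unmoved. I'll check cup and rail predictions numerically.

```bash
python3 - <<'E'
from h import *
np.set_printoptions(precision=4,suppress=True)
a=np.radians(15.5);u=np.array([np.cos(a),np.sin(a),0]);v=np.array([-u[1],u[0],0])
p=np.array([.5265,.228,.3424])
for s in(-1,1): print("cup px exp",px("scene",p+s*.063*v+[0,0,-.105]))
print("rail ends scene@.16",at("scene",(429,185),.16),at("scene",(467,278),.16))
m=np.array([.526,.2287,.16]);print("exp ends",px("scene",m-.15*u),px("scene",m+.15*u),px("top",m-.15*u),px("top",m+.15*u))
E
```

```text
cup px exp [424.7563 201.02  ]
cup px exp [479.841  197.1698]
rail ends scene@.16 [0.3983 0.1902 0.16  ] [0.6801 0.2683 0.16  ]
exp ends [428.3778 180.5973] [466.9673 274.4159] [218.5553 239.6307] [190.0722 140.1785]
```

View pics/s4.png

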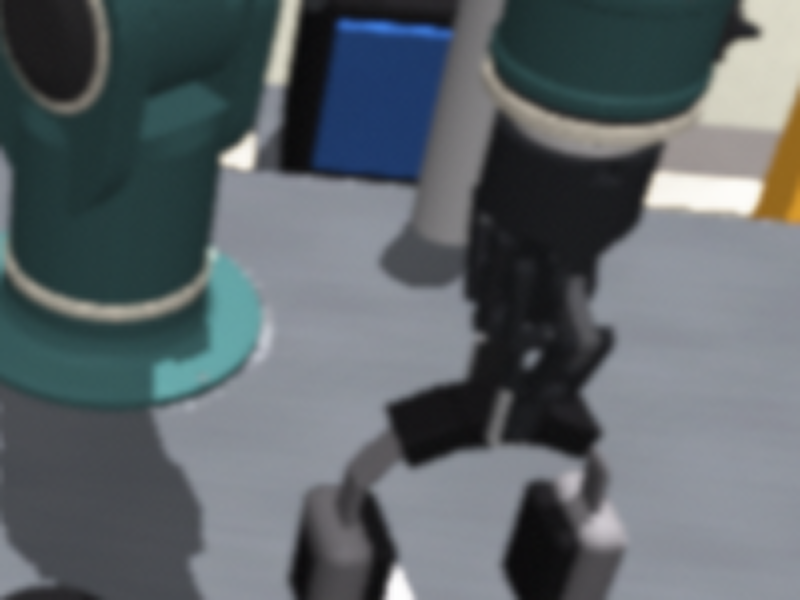

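The crop shows level muffs, finger at (497,415) centred on the pad and the cups within 1 px of prediction. The rail agrees to about 3 mm. Lowering.

Call:
{"method": "move_arm", "body": {
  "increments": [
    [0,0,0.005,0,0,0,-1],
    [0,0,0.01,0,0,0,-1],
    [0,0,0.015,0,0,0,-1],
    [0,0,0.018,0,0,0,-1],
    [0,0,0.018,0,0,0,-1]
  ]
}}

```text
clock: 8.68
ee_pos: [0.5261, 0.2282, 0.3434]
ee_rot: [0.0, 0.606, 0.796, -0.0]
contact_force: [0.6, 0.4, -1.6]
opening: 0.0326
grasp_force: 59.9
```

Call:
{"method": "move_arm", "body": {
  "increments": [
    [0,0,0.018,0,0,0,-1],
    [0,0,0.018,0,0,0,-1],
    [0,0,0.015,0,0,0,-1],
    [0,0,0.01,0,0,0,-1],
    [0,0,0.01,0,0,0,-1]
  ]
}}

```text
clock: 9.1
ee_pos: [0.526, 0.2284, 0.2727]
ee_rot: [-0.0, 0.605, 0.796, -0.0]
contact_force: [-0.5, 1.3, -1.9]
opening: 0.0327
grasp_force: 59.8
```

Call:
{"method": "move_arm", "body": {
  "increments": [
    [0,0,0.008,0,0,0,-1],
    [0,0,0.007,0,0,0,-1],
    [0,0,0.006,0,0,0,-1],
    [0,0,0.004,0,0,0,-1],
    [0,0,0,0,0,0,-1]
  ]
}}

```text
clock: 9.52
ee_pos: [0.526, 0.2288, 0.2483]
ee_rot: [-0.0, 0.605, 0.796, -0.0]
contact_force: [-1.2, 0.2, -2.3]
opening: 0.0322
grasp_force: 59.9
```

Call:
{"method": "move_arm", "body": {
  "increments": [
    [0,0,0.001,0,0,0,-1],
    [0,0,0.001,0,0,0,-1],
    [0,0,0.001,0,0,0,-1],
    [0,0,0.001,0,0,0,-1],
    [0,0,0,0,0,0,-1]
  ]
}}

```text
clock: 9.93
ee_pos: [0.5261, 0.2289, 0.2449]
ee_rot: [0.0, 0.605, 0.796, -0.0]
contact_force: [-0.3, -1.0, -3.2]
opening: 0.0327
grasp_force: 59.9
```

Call:
{"method": "move_arm", "body": {
  "increments": [
    [0,0,0.001,0,0,0,-1],
    [0,0,0.001,0,0,0,-1],
    [0,0,0.001,0,0,0,-1],
    [0,0,0,0,0,0,-1],
    [0,0,0,0,0,0,-1]
  ]
}}

```text
clock: 10.35
ee_pos: [0.5261, 0.2288, 0.2418]
ee_rot: [0.0, 0.605, 0.796, -0.0]
contact_force: [0.6, -0.2, -2.2]
opening: 0.0323
grasp_force: 59.9
```

Call:
{"method": "move_arm", "body": {
  "increments": [
    [0,0,0.001,0,0,0,-1],
    [0,0,0,0,0,0,-1],
    [0,0,0.001,0,0,0,-1],
    [0,0,0,0,0,0,-1],
    [0,0,0,0,0,0,-1]
  ]
}}

```text
clock: 10.77
ee_pos: [0.5261, 0.2288, 0.2398]
ee_rot: [-0.0, 0.605, 0.796, -0.0]
contact_force: [-0.3, -0.5, -1.3]
opening: 0.0324
grasp_force: 59.9
```

Call:
{"method": "move_arm", "body": {
  "increments": [
    [0,0,0.0005,0,0,0,-1],
    [0,0,0,0,0,0,-1],
    [0,0,0.0005,0,0,0,-1],
    [0,0,0,0,0,0,-1],
    [0,0,0,0,0,0,-1]
  ]
}}

```text
clock: 11.18
ee_pos: [0.5262, 0.2289, 0.2395]
ee_rot: [0.0, 0.605, 0.796, 0.0]
contact_force: [-4.0, -1.3, 8.3]
opening: 0.0325
grasp_force: 61.3
```

Call:
{"method": "move_arm", "body": {
  "increments": [
    [0,0,0.0005,0,0,0,-1],
    [0,0,0,0,0,0,-1],
    [0,0,0.0005,0,0,0,-1],
    [0,0,0,0,0,0,-1],
    [0,0,0,0,0,0,-1]
  ]
}}

```text
clock: 11.6
ee_pos: [0.5262, 0.2288, 0.2394]
ee_rot: [-0.0, 0.605, 0.796, 0.0]
contact_force: [-10.1, -3.1, 24.1]
opening: 0.0323
grasp_force: 63.1
```

Contact at the expected height. I'll ease off 1 mm and open.

Call:
{"method": "move_arm", "body": {
  "increments": [
    [0,0,-0.001,0,0,0,-1],
    [0,0,0,0,0,0,-1],
    [0,0,0,0,0,0,-0.2],
    [0,0,0,0,0,0,0],
    [0,0,0,0,0,0,0.2]
  ]
}}

```text
clock: 12.02
ee_pos: [0.5262, 0.2289, 0.2388]
ee_rot: [0.0, 0.605, 0.796, -0.0]
contact_force: [0.5, 0.1, 0.3]
opening: 0.0509
grasp_force: 0.0
```

Call:
{"method": "move_arm", "body": {
  "increments": [
    [0,0,0,0,0,0,0.5],
    [0,0,0,0,0,0,0.8],
    [0,0,0,0,0,0,0.8],
    [0,0,0,0,0,0,0.8],
    [0,0,0,0,0,0,0.8]
  ]
}}

```text
clock: 12.43
ee_pos: [0.5261, 0.2289, 0.2389]
ee_rot: [0.0, 0.605, 0.796, -0.0]
contact_force: [-0.4, -0.6, -0.5]
opening: 0.077
grasp_force: 0.0
```

Call:
{"method": "move_arm", "body": {
  "increments": [
    [0,0,-0.004,0,0,0,0.8],
    [0,0,-0.008,0,0,0,0.8],
    [0,0,-0.015,0,0,0,0.8],
    [0,0,-0.02,0,0,0,0.8],
    [0,0,-0.02,0,0,0,0.8]
  ]
}}

```text
clock: 12.85
ee_pos: [0.5261, 0.2287, 0.3073]
ee_rot: [0.0, 0.605, 0.796, -0.0]
contact_force: [-1.1, -0.1, -0.3]
opening: 0.0768
grasp_force: 0.0
```

Call:
{"method": "move_arm", "body": {
  "increments": [
    [0,0,-0.02,0,0,0,0.8],
    [0,0,-0.02,0,0,0,0.8],
    [0,0,-0.02,0,0,0,0.8],
    [0,0,-0.01,0,0,0,0.8],
    [0,0,0,0,0,0,0.8]
  ]
}}

```text
clock: 13.27
ee_pos: [0.5267, 0.2289, 0.3785]
ee_rot: [0.001, 0.605, 0.796, 0.002]
contact_force: [0.1, 0.3, -0.3]
opening: 0.0767
grasp_force: 0.0
```

```bash
python3 - <<'E'
from h import *
ims=[]
for i in range(6):
    s=cams.grab_frame("scene")[:,:,::-1]
    ims.append(s)
a,b=ims[0],ims[-1]
cv2.imwrite("pics/s5.png",np.hstack([crop(a,380,140,100,150,4),crop(b,380,140,100,150,4)]))
E
```

```text
(no output)
```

View pics/s5.png

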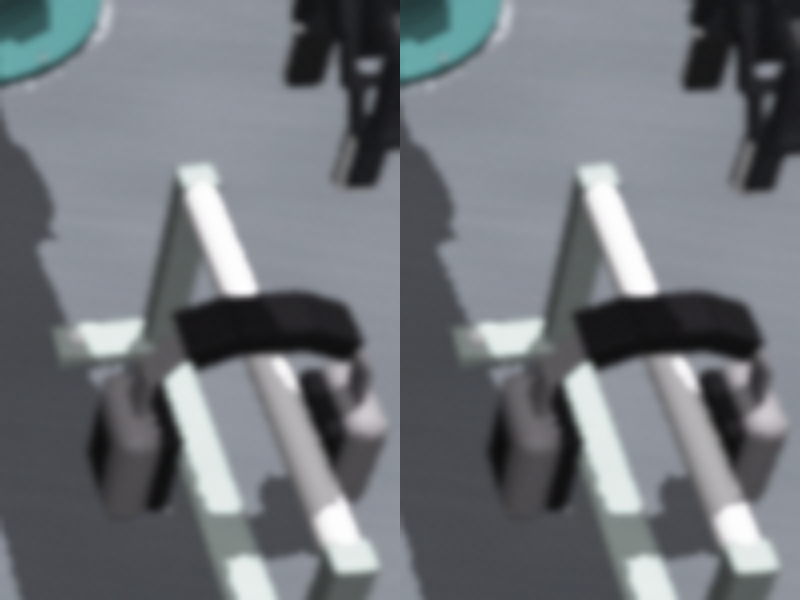

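Muffs hang over the rail: pad at (270,325) in the left panel, cups either side at (130,440) and (360,420). The two frames 0.25 s apart are the same and the gripper is clear. I'll check the cup pixels against a level pose and motion over time.

Call:
{"method": "move_arm", "body": {
  "increments": [
    [0,0,0,0,0,0,0.8],
    [0,0,0,0,0,0,0.8],
    [0,0,0,0,0,0,0.8],
    [0,0,0,0,0,0,0.8],
    [0,0,0,0,0,0,0.8]
  ]
}}

```text
clock: 13.98
ee_pos: [0.5261, 0.2288, 0.3759]
ee_rot: [0.0, 0.605, 0.796, -0.0]
contact_force: [-1.0, 0.0, 0.3]
opening: 0.0764
grasp_force: 0.0
```

```bash
python3 - <<'E'
from h import *
a=np.radians(15.5);v=np.array([-np.sin(a),np.cos(a),0]);p=np.array([.526,.229,.171])
for s in(-1,1): print("crop px expected",(px("scene",p+s*.063*v+[0,0,-.105])-[380,140])*4, (px("scene",p+s*.022*v+[0,0,.011])-[380,140])*4)
g=[cams.grab_frame("scene")[150:300,390:480].astype(int) for i in range(8)]
print([int((abs(x-g[0]).max(2)>40)[30:].sum()) for x in g])
o=sensors.get_obs();print(o["clock"],o["contact_force"],o["ee_pos"])
E
```

```text
crop px expected [134.12599064 443.37971199] [234.1361641  308.16241328]
crop px expected [331.54913664 427.77143443] [308.28039487 302.74354717]
[0, 0, 0, 0, 0, 0, 0, 0]
14.3833 [-0.52034626 -0.76111347 -1.09401193] [0.52613041 0.22885992 0.37588465]
```

Level, still and where predicted. Handing in.

```bash
python3 -c "
from cell import ticket
print(ticket.job_done())"
```

```text
the job is handed in; nothing more can be done
None
```

The black ear defenders hang level and still, square across the rail near its middle; the gripper is clear, the spool and goggles were never touched, and the job was handed in at about 14 s (no verdict was returned).

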